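# Rock the angle gauge on the uneven stud until its pointer hangs on the tab

### The job

Check the pendulum angle gauge on the uneven stud block: pick it up by the grip tab on top and stand it upright, centred and square across the taller ridge, resting on it lightly. Then rock the gauge sideways on that ridge until its swinging pointer has settled on the steel tab clipped to the rim of the dial. Finish while still holding it so, still resting lightly on the ridge with the pointer still on the tab; do not let go, and leave the other things on the table where they are.

Things in the scene. Friction and masses are not known exactly. Their poses are not given: they have to be found in the camera images.
- gauge_grip (a point): Centre of the gauge's ribbed black grip tab, 16 mm thick (x), 36 wide (y), 40 high, 102 to 142 mm above the gauge's underside; this point is at 122 mm. Axes are the gauge's: z up, x through the dial's thickness from face to back (the face with the pointer looks along -x, roughly to the robot), y along the shoe. The gauge is rocked by turning it about x.
- gauge_shoe (a point): Centre of the flat underside of the gauge's shoe; axes as for the gauge.
- pointer_tip (a point): Tip of the swinging pointer: a black pendulum needle with a round bob that hangs from the dial's centre by gravity, 36 mm long. It hangs plumb whatever the lean of the gauge, swinging for about a second after a movement. Axes turn with the pointer, z from tip to hinge.
- mark_tab (a point): The target: inner end of a dark steel tab, 6 mm wide, clipped on the lower rim of the dial and standing 6 mm proud of it; this point is 38 mm from its centre. It stays where it is clipped, 11 to 20 degrees round from the dial's lowest point, to the +y side of the gauge (left as seen from the robot). Axes turn with the tab, z towards the dial's centre.
- gauge_pointer (a joint): Angle of the pointer against the gauge, rad, 0 along the gauge's z axis, positive when the tip is to the gauge's +y side. Leaning the top of the gauge by some angle towards its +y side makes this grow by the same angle.
- gauge_mark (a joint): Angle at which the tab is clipped, rad, same zero and sign as the pointer's angle. The pointer is on the tab when the two are equal, that is when the gauge's top leans by this angle towards its +y side (left).
- stud_crest (a point): Middle of the top line of the taller ridge of the stud block, 60 mm above the table. The ridge runs along x and has a round top of 9 mm radius. The gauge's shoe goes across it: gauge x along this x, middle of the shoe here.
- strip_box: Bystander near the stud block: loose carton 60 x 120 x 66 mm, origin under its centre.
- plaster_box: Bystander: loose carton 60 x 98 x 41 mm, origin under its centre.
- thermometer: Bystander: loose white thermometer 33 x 146 x 34 mm lying on the table, origin under its centre.
- gauge: The loose pendulum angle gauge, about 0.30 kg, starts upright on the table: aluminium shoe 36 x 84 x 10 mm (x, y, z), above it a white round dial disc 84 mm across and 8 mm thick, its centre 62 mm above the underside, then the black grip tab, 142 mm high in all. Origin: centre of its underside; axes as at gauge_grip.
- stud: The stud block: joist offcut fixed to the table, 74 x 116 x 36 mm, with two round-topped wooden ridges 50 mm long and 18 mm wide along its x axis. The lower ridge is 3.5 mm lower and 36 mm to the -y side (right): a gauge let go leans right about 5 degrees. Origin on the table, 60 mm below stud_crest, axes as there.

How it is judged:
By the outcome, as a careful person would: the job done as asked, in the order asked, and still so for the second after the job is handed in, while the arm keeps its last pose, push and grip.
It also fails if it takes over 42 s, if anything falls off the work surface, if the arm or the gripper's body presses on something with over 40 N, if the wrist force passes 120 N, or if a joint passes its speed limit or range.

### The arm

A 7-joint arm with a two-finger parallel gripper is mounted at the origin on a cart in front of the work surface, level with it; the furniture and walls round the work are solid. World frame = base frame: x ahead of the robot, y to its left, z up, the work surface at z = 0. Lengths are in m, angles in rad, forces in N, time in s.
With the tool pointing down it reaches from about 0.4 to 0.85 m from the base axis. Payload 4.5 kg.
Tool frame: the origin (TCP) lies on the front face of the gripper's body, between the roots of the fingers; the fingertips stand 64 mm ahead of it and the grasp point (between the pads) lies 45 mm ahead of it (env.tcp_to_grasp is the distance from the TCP to the grasp point, in m); z points along the fingers, y is the direction in which the jaws open and shut (so a half turn about z gives the same grasp; the last joint's range is limited). The gripper opens to 88 mm and grips with 3 to 60 N. Pads are 18 mm wide; open, the fingers measure 123 mm over their backs; the gripper's body (75 mm by 187 mm) begins 45 mm behind the grasp point.
Start: joints at [-1.194, 0.689, -0.195, 1.565, 0.157, 0.902, -0.215], TCP at [0.21, 0.589, 0.303] pointing down, gripper open.
Joint ranges: [-3.01, 3.01], [-0.46, 2.08], [-1.47, 1.51], [0.13, 2.56], [-1, 4.14], [0.04, 2.09], [-2.66, 2.66]. Speed limits (rad/s): [2.57, 2.57, 3.14, 3.14, 3.14, 3.14, 3.14].

### API

Orientations are given as a unit quaternion [w, x, y, z].
In Python, from cell import monitor, vision, env, nets gives the robot as it stands. The module is installed in compiled form; this text tells all that it offers.
- The arm moves only by the tool play_rows, never from a script. Its argument "plan" is a list of rows, each an object with "gripper": the opening, from 0 (shut) to 1 (fully open); "xyz": the shift along the tool's x, y, z in mm, a list of three; "rot": the turn, a rotation vector about the tool's x, y, z in rad, a list of three. In form: [{"gripper": gripper, "xyz": [dx, dy, dz], "rot": [wx, wy, wz]}, ...]. A call has 1 to 8 rows; each row shifts and turns the commanded pose from where the row before left it, along the tool's axes as they then stand; what a row does not reach is not made up. A row lasts 1/10 s, in which the tool goes at most 50 mm and 8.59 degrees, less where a joint would pass 70% of its speed; a pose out of reach is approached as far as the arm can. A call with a gripper value outside its range is refused whole. The fingers move at their own pace and stop on an object; the grip force is fixed at half the most. Time passes only in rows, so rows that do not move let the fingers close. It gives the time, the measured TCP pose, the force and the opening at its end, in the units of the state.
- monitor.observe(): the state, without advancing time (a new reading comes with each control period).
- vision.read_camera(name): name is "scene" or "top"; returns (picture, depth): 384x512x3 uint8, red, green, blue; 384x512 float32, m along the optical axis (not along the pixel's ray), 0 where there is no reading.
- vision.camera_model(name): a dict with "camera_matrix" (3x3 intrinsics, pixels), "distortion" ([k1, k2, p1, p2, k3] as OpenCV has them; the pictures are not rectified), "extrinsics" (4x4, takes a point from world to camera coordinates). Camera axes: x right, y down, z forward; pixel columns grow to the right and rows downward; lengths in m; the calibration is good to about 2 mm. A picture is of the moment at which its call begins. camera_model takes no time and is no camera call.
- env.finish_job(): hands the job in, once; it reports no verdict.
Trained networks look in the newest picture that a camera, given by its name, has taken for a name from the list of things; names that differ only in an ending like _2 or _b are one class to them, and where a whole thing is asked for, a point or a joint stands for the part that bears it (a point fixed in the world has none). Each returns a list of dicts, best first, with "conf" (0 to 1); they miss things now and then, are a little off and sometimes report something else, mostly with a low value. They report only what shows in the picture. A call takes as long as a camera call.
- nets.masks_of(camera, thing): "mask" (384x512 bool, what is visible of it).
- nets.mark_of(camera, thing): "at" ([x, y, z] in m, in the coordinates of the camera as it stood for that picture, good to about 4 mm: a listed point, or the origin of a listed thing).
The state is a dict: "time": time; "q": joint angles; "qd": joint speeds; "tau": joint torques, N m; "eef_pos": TCP position; "tool_rot": TCP orientation; "force": force on the tool from outside, world axes, zero at the start; "torque": the same for the moment, N m; "finger_gap": opening from 0.0 (shut) to 1.0 (fully open).
Only numpy, scipy, OpenCV 4.12 (cv2) and the standard library are available. Lean on these libraries where they do the work, as an engineer would, in place of code of your own. Each camera call takes 0.05 s, during which the arm holds its last target. There are 200 camera calls.

## Working session

There is one attempt and no reset: what is moved stays moved. The work goes in short steps, Python scripts to look and compute and a tool call to move; the robot and the scene stay as the last step left them, time stands still between calls to the robot, and variables do not carry over. Pictures are saved under pics/ and viewed, about 8 in all and at most 12, crops included, and the job is handed in when it is done.

Besides the shell and the picture viewer there is one more tool, called after "Request:" as name(argument=value, ...), one argument or row to a line, values as JSON. play_rows: Moves the arm, as the interface text tells. Its arguments: {"type":"object","properties":{"plan":{"type":"array","items":{"type":"object","properties":{"gripper":{"type":"number"},"xyz":{"type":"array","items":{"type":"number"}},"rot":{"type":"array","items":{"type":"number"}}}}}},"required":["plan"]}

```bash
mkdir -p pics; cat > h.py <<'E'
from cell import monitor, vision, env, nets
import numpy as np, cv2
from scipy.spatial.transform import Rotation as R
def T(c): return np.array(vision.camera_model(c)["extrinsics"])
def world(c,p):
    E=T(c); return E[:3,:3].T@(np.array(p)-E[:3,3])
def rot(): 
    w,x,y,z=monitor.observe()["tool_rot"]; return R.from_quat([x,y,z,w])
def cloud(c,depth,mask):
    m=vision.camera_model(c); v,u=np.nonzero(mask&(depth>0)); z=depth[v,u]
    n=cv2.undistortPoints(np.float32(np.c_[u,v])[:,None],np.array(m["camera_matrix"]),np.array(m["distortion"]))[:,0]
    P=np.c_[n*z[:,None],z]; E=T(c); return (P-E[:3,3])@E[:3,:3]
def proj(c,p):
    m=vision.camera_model(c);E=T(c)
    return cv2.projectPoints(np.float32(p).reshape(-1,1,3),cv2.Rodrigues(E[:3,:3])[0],E[:3,3],np.array(m["camera_matrix"]),np.array(m["distortion"]))[0][:,0]
E
python3 - <<'E'
from h import *
s=monitor.observe(); print({k:np.round(v,3).tolist() for k,v in s.items()}); print(rot().as_matrix().round(3),env.tcp_to_grasp)
for c in("scene","top"):
    im,d=vision.read_camera(c); cv2.imwrite(f"pics/{c}0.png",im[:,:,::-1])
    print(c,np.linalg.inv(T(c)).round(3).tolist(), vision.camera_model(c)["camera_matrix"])
    for t in "gauge_grip gauge_shoe pointer_tip mark_tab stud_crest stud gauge strip_box".split():
        print(t,[(round(r["conf"],2),world(c,r["at"]).round(4).tolist()) for r in nets.mark_of(c,t)[:2]])
    for t in("gauge","stud"):
        r=nets.masks_of(c,t)
        if r:
            P=cloud(c,d,r[0]["mask"]); print(t,r[0]["conf"],len(P),np.percentile(P,[1,50,99],axis=0).round(3).tolist()); np.save(f"{c}_{t}.npy",P)
E
```

```text
{'time': 0.0, 'q': [-1.194, 0.69, -0.195, 1.566, 0.157, 0.902, -0.215], 'qd': [-0.001, 0.0, 0.0, -0.002, -0.0, 0.003, -0.001], 'tau': [-0.0, -52.755, -1.267, -15.342, -0.053, 0.006, 0.0], 'eef_pos': [0.21, 0.588, 0.302], 'tool_rot': [-0.0, 0.17, 0.985, -0.001], 'force': [0.037, -0.485, -0.451], 'torque': [0.066, 0.001, 0.001], 'finger_gap': 0.998}
[[-0.942  0.336 -0.   ]
 [ 0.336  0.942 -0.002]
 [-0.    -0.002 -1.   ]] 0.0453
scene [[0.904, -0.193, 0.381, 0.136], [-0.427, -0.437, 0.791, -0.752], [0.014, -0.878, -0.478, 0.642], [0.0, 0.0, 0.0, 1.0]] [[464.75043725   0.         256.95362022]
 [  0.         464.75043725 189.69288443]
 [  0.           0.           1.        ]]
gauge_grip [(0.69, [0.572, 0.2562, 0.1192])]
gauge_shoe [(0.96, [0.5698, 0.2566, -0.0009])]
pointer_tip [(0.58, [0.5626, 0.2532, 0.0199])]
mark_tab []
stud_crest [(0.59, [0.5469, 0.0407, 0.0609])]
stud [(0.93, [0.5474, 0.0381, -0.0015])]
gauge [(0.75, [0.5702, 0.2551, 0.004]), (0.55, [0.5722, 0.2556, 0.0009])]
strip_box [(0.65, [0.7187, 0.1161, 0.0018])]
gauge 0.56 994 [[0.544, 0.212, -0.0], [0.566, 0.247, 0.059], [0.597, 0.356, 0.142]]
stud 0.78 1458 [[0.504, -0.034, 0.004], [0.533, -0.004, 0.035], [0.578, 0.082, 0.06]]
top [[0.005, -0.995, 0.097, 0.429], [-1.0, -0.006, -0.014, 0.153], [0.014, -0.097, -0.995, 1.325], [0.0, 0.0, 0.0, 1.0]] [[475.27161851   0.         258.1057725 ]
 [  0.         475.27161851 189.14364538]
 [  0.           0.           1.        ]]
gauge_grip [(0.58, [0.5698, 0.2486, 0.1197])]
gauge_shoe [(0.94, [0.5711, 0.2534, -0.0006])]
pointer_tip []
mark_tab [(0.54, [0.6979, 0.3192, 0.0007])]
stud_crest [(0.86, [0.5475, 0.0322, 0.0624])]
stud [(0.62, [0.5491, 0.0315, 0.0001])]
gauge [(0.58, [0.568, 0.2568, -0.0026])]
strip_box [(0.87, [0.7142, 0.113, 0.0027])]
gauge 0.68 877 [[0.663, 0.269, 0.001], [0.692, 0.318, 0.039], [0.725, 0.368, 0.046]]
```

```bash
python3 - <<'E'
import cv2,numpy as np
a=cv2.imread("pics/scene0.png");b=cv2.imread("pics/top0.png")
cv2.imwrite("pics/both.png",cv2.resize(np.vstack([a,b]),(800,1200))[:1200][:600]);cv2.imwrite("pics/top_b.png",cv2.resize(b,(800,600)))
E
```

```text
(no output)
```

View pics/both.png

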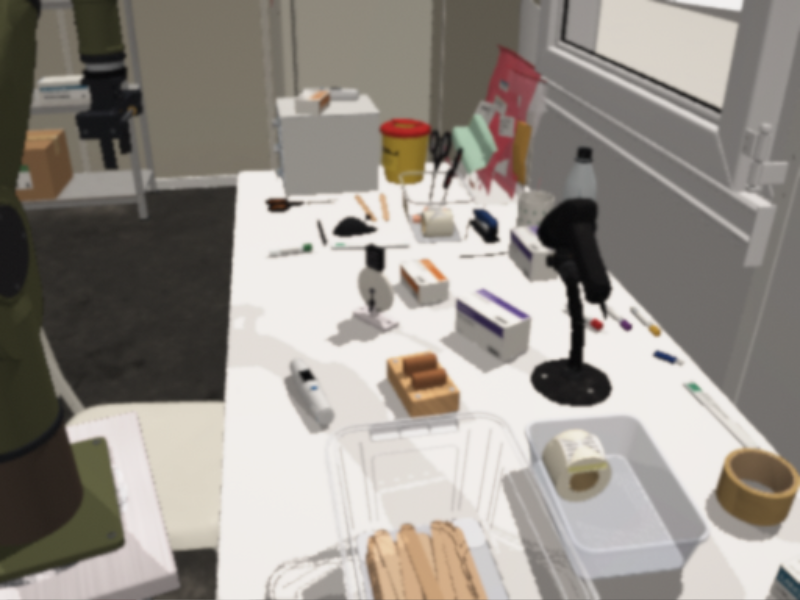

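View pics/top_b.png

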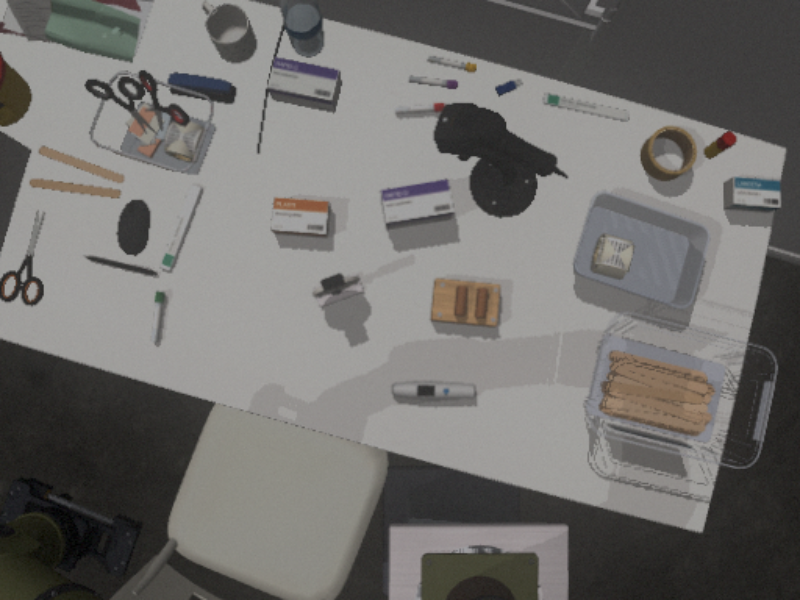

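The top picture shows the gauge at about (337,285), yawed some degrees, and the stud at (466,302), nearly square. The tab can't be resolved from here. I'll measure the yaws next.

```bash
python3 - <<'E'
from h import *
im,d=vision.read_camera("top"); P=cloud("top",d,d>0)
def box(c,r,lo,hi):
    Q=P[(np.hypot(*(P[:,:2]-c).T)<r)&(P[:,2]>lo)&(P[:,2]<hi)]
    q=cv2.minAreaRect((Q[:,:2]*1000).astype(np.float32)); print(lo,hi,len(Q),np.round(q[0],1),np.round(q[1],1),round(q[2],1),np.median(Q[:,2]).round(4))
    return Q
box((.57,.254),.09,.11,.16); box((.57,.254),.09,.02,.16); box((.57,.254),.07,.005,.018)
box((.547,.02),.085,.025,.075); Q=box((.547,.035),.075,.046,.075)
hi=Q[Q[:,1]>.018]; lo=Q[Q[:,1]<=.018]
for q in(hi,lo):
    r=cv2.minAreaRect((q[:,:2]*1000).astype(np.float32)); print(len(q),np.round(r[0],1),np.round(r[1],1),r[2],q[:,2].max())
ims,ds=vision.read_camera("scene"); S=cloud("scene",ds,ds>0)
Q=S[(np.hypot(*(S[:,:2]-[.57,.254]).T)<.06)&(S[:,2]>.02)&(S[:,2]<.1)]
c=np.median(Q,0);Q=Q[np.linalg.norm(Q-c,axis=1)<.05]; _,s,v=np.linalg.svd(Q-Q.mean(0)); print("dial",len(Q),Q.mean(0),v[2],s)
im=ims; p=proj("scene",[.57,.254,.06])[0].astype(int); a=im[p[1]-55:p[1]+45,p[0]-65:p[0]+65,::-1]
q=proj("top",[.56,.13,.06])[0].astype(int); vision.read_camera("top"); b=cv2.imread("pics/top0.png")[q[1]-50:q[1]+50,q[0]-80:q[0]+80]
cv2.imwrite("pics/c1.png",np.hstack([cv2.resize(a,(390,300),interpolation=2),cv2.resize(b,(400,250),interpolation=2)[:300] if 0 else cv2.resize(b,(410,300),interpolation=2)]))
E
```

```text
0.11 0.16 113 [566.7 251.5] [16.6 35.8] 21.0 0.1394
0.02 0.16 249 [566.1 251.1] [17.8 82.4] 21.8 0.0954
0.005 0.018 192 [568.8 263.1] [107.6 115.1] 43.6 0.0089
0.025 0.075 1121 [544.   27.1] [113.5  74.4] 84.5 0.0359
0.046 0.075 244 [543.   17.9] [54.2 49.7] 83.4 0.0555
125 [545.1  36. ] [17.8 49.7] 83.80449676513672 0.06476009137492066
119 [ 5.408e+02 -1.000e-01] [17.8 49.4] 83.70555114746094 0.06116906319459176
dial 514 [0.56707164 0.24810682 0.06312309] [ 0.9291491   0.36882064 -0.02555945] [0.51031068 0.46261232 0.05387859]
```

View pics/c1.png

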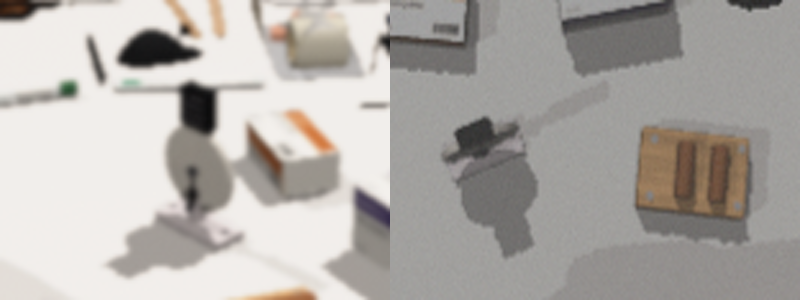

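The crop shows the gauge standing upright, with its dial edge-on from above and yawed. The stud's left ridge is the taller one. Gauge yaw is +21.6°, stud yaw is -6.2°, the grip is at (0.567,0.2515) and the crest at (0.545,0.036). The sizes agree with those given. I'll move above the grip.

Request:
play_rows(
  plan=[
    {"gripper": 1, "xyz": [-37, -16, 0], "rot": [0, 0, 0]},
    {"gripper": 1, "xyz": [-37, -16, 0], "rot": [0, 0, 0]},
    {"gripper": 1, "xyz": [-37, -16, 0], "rot": [0, 0, 0]},
    {"gripper": 1, "xyz": [-37, -16, 0], "rot": [0, 0, 0]},
    {"gripper": 1, "xyz": [-37, -16, 0], "rot": [0, 0, 0]},
    {"gripper": 1, "xyz": [-37, -16, 0], "rot": [0, 0, 0]},
    {"gripper": 1, "xyz": [-37, -16, 0], "rot": [0, 0, 0]},
    {"gripper": 1, "xyz": [-37, -16, 0], "rot": [0, 0, 0]},
  ],
)

```text
time: 2.05
eef_pos: [0.447, 0.3674, 0.3029]
tool_rot: [0.0, 0.171, 0.985, 0.0]
force: [0.3, 0.8, 0.2]
finger_gap: 1.002
```

Request:
play_rows(
  plan=[
    {"gripper": 1, "xyz": [-37, -16, 0], "rot": [0, 0, 0]},
    {"gripper": 1, "xyz": [-37, -16, 0], "rot": [0, 0, 0]},
    {"gripper": 1, "xyz": [-37, -16, 0], "rot": [0, 0, 0]},
    {"gripper": 1, "xyz": [0, 0, 0], "rot": [0, 0, -0.144]},
    {"gripper": 1, "xyz": [0, 0, 0], "rot": [0, 0, -0.144]},
    {"gripper": 1, "xyz": [0, 0, 0], "rot": [0, 0, -0.144]},
    {"gripper": 1, "xyz": [0, 0, 0], "rot": [0, 0, -0.144]},
    {"gripper": 1, "xyz": [0, 0, 0], "rot": [0, 0, -0.144]},
  ],
)

```text
time: 2.85
eef_pos: [0.5343, 0.286, 0.3028]
tool_rot: [0.0, -0.19, 0.982, 0.0]
force: [-0.2, -0.1, -0.7]
finger_gap: 1.001
```

```bash
cat >> h.py <<'E'
def go(target, yaw):
    "tool-axes shift in mm and turn to reach TCP target with the tool down, tool y at world yaw"
    s=monitor.observe(); r=rot(); c,sn=np.cos(yaw),np.sin(yaw)
    G=R.from_matrix(np.array([[-c,-sn,0],[-sn,c,0],[0,0,-1]]))
    print("t",round(s["time"],2),"pos",np.round(s["eef_pos"],4),"shift",(r.inv().apply(np.array(target)-s["eef_pos"])*1000).round(1),"rot",(r.inv()*G).as_rotvec().round(3),"F",np.round(s["force"],2),"gap",round(s["finger_gap"],3))
E
python3 - <<'E'
from h import *
go([.567,.2515,.167],np.radians(21.5))
E
```

```text
t 2.85 pos [0.5343 0.286  0.3028] shift [-17.4 -44.2 135.8] rot [-0.     0.     0.008] F [-0.23 -0.1  -0.65] gap 1.001
```

Request:
play_rows(
  plan=[
    {"gripper": 1, "xyz": [-9, -22, 0], "rot": [0, 0, 0]},
    {"gripper": 1, "xyz": [-8.4, -22.2, 0], "rot": [0, 0, 0.008]},
    {"gripper": 1, "xyz": [0, 0, 30], "rot": [0, 0, 0]},
    {"gripper": 1, "xyz": [0, 0, 25], "rot": [0, 0, 0]},
    {"gripper": 1, "xyz": [0, 0, 0], "rot": [0, 0, 0]},
  ],
)

```text
time: 3.35
eef_pos: [0.5652, 0.2499, 0.2446]
tool_rot: [-0.003, -0.183, 0.983, -0.001]
force: [-0.5, -0.5, 0.0]
finger_gap: 0.999
```

```bash
python3 - <<'E'
from h import *
go([.567,.2515,.167],np.radians(21.5))
ims,ds=vision.read_camera("scene"); p=proj("scene",[.57,.254,.12])[0].astype(int); a=ims[p[1]-70:p[1]+50,p[0]-80:p[0]+80,::-1]
imt,_=vision.read_camera("top"); q=proj("top",[.57,.254,.12])[0].astype(int); b=imt[q[1]-60:q[1]+60,q[0]-80:q[0]+80,::-1]
cv2.imwrite("pics/c2.png",np.hstack([cv2.resize(x,(400,300),interpolation=2) for x in(a,b)]))
E
```

```text
t 3.35 pos [0.5652 0.2499 0.2446] shift [-2.7  0.9 77.6] rot [-0.001 -0.007 -0.006] F [-0.52 -0.53  0.02] gap 0.999
```

View pics/c2.png

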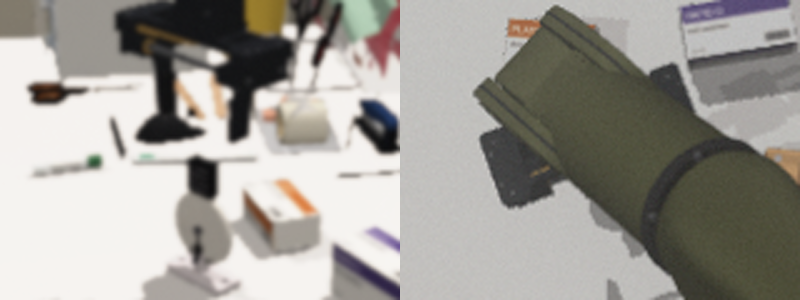

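Request:
play_rows(
  plan=[
    {"gripper": 1, "xyz": [-3, 0.5, 20], "rot": [0, -0.007, -0.006]},
    {"gripper": 1, "xyz": [0, 0, 30], "rot": [0, 0, 0]},
    {"gripper": 1, "xyz": [0, 0, 27], "rot": [0, 0, 0]},
    {"gripper": 1, "xyz": [0, 0, 0], "rot": [0, 0, 0]},
    {"gripper": 1, "xyz": [0, 0, 0], "rot": [0, 0, 0]},
  ],
)

```text
time: 3.95
eef_pos: [0.5703, 0.2539, 0.1722]
tool_rot: [0.004, -0.187, 0.982, 0.001]
force: [1.5, 0.1, 1.0]
finger_gap: 0.998
```

Request:
play_rows(
  plan=[
    {"gripper": 0.3, "xyz": [0, 0, 0], "rot": [0, 0, 0]},
    {"gripper": 0.3, "xyz": [0, 0, 0], "rot": [0, 0, 0]},
    {"gripper": 0.3, "xyz": [0, 0, 0], "rot": [0, 0, 0]},
    {"gripper": 0.3, "xyz": [0, 0, 0], "rot": [0, 0, 0]},
    {"gripper": 0.3, "xyz": [0, 0, 0], "rot": [0, 0, 0]},
    {"gripper": 0.3, "xyz": [0, 0, 0], "rot": [0, 0, 0]},
  ],
)

```text
time: 4.55
eef_pos: [0.5697, 0.2531, 0.1708]
tool_rot: [0.003, -0.187, 0.982, 0.001]
force: [-0.3, -1.2, -0.3]
finger_gap: 0.478
```

```bash
python3 - <<'E'
from h import *
go([.568,.2515,.167],np.radians(21.5))
E
```

```text
t 4.55 pos [0.5697 0.2531 0.1708] shift [ 2.2 -0.9  3.8] rot [ 0.     0.007 -0.   ] F [-0.34 -1.15 -0.3 ] gap 0.478
```

Request:
play_rows(
  plan=[
    {"gripper": 0.2, "xyz": [0, 0, 1], "rot": [0, 0.004, 0]},
    {"gripper": 0.2, "xyz": [0, 0, 0], "rot": [0, 0, 0]},
    {"gripper": 0.2, "xyz": [0, 0, 0], "rot": [0, 0, 0]},
    {"gripper": 0.2, "xyz": [0, 0, 0], "rot": [0, 0, 0]},
  ],
)

```text
time: 4.95
eef_pos: [0.5697, 0.2536, 0.17]
tool_rot: [0.002, -0.187, 0.982, 0.001]
force: [-1.6, 1.0, 4.5]
finger_gap: 0.405
```

Request:
play_rows(
  plan=[
    {"gripper": 0.2, "xyz": [0, 0, 0], "rot": [0, 0, 0]},
    {"gripper": 0.2, "xyz": [0, 0, -15], "rot": [0, 0, 0]},
    {"gripper": 0.2, "xyz": [0, 0, -25], "rot": [0, 0, 0]},
    {"gripper": 0.2, "xyz": [0, 0, -30], "rot": [0, 0, 0]},
    {"gripper": 0.2, "xyz": [0, 0, -30], "rot": [0, 0, 0]},
    {"gripper": 0.2, "xyz": [0, 0, 0], "rot": [0, 0, 0]},
    {"gripper": 0.2, "xyz": [0, 0, 0], "rot": [0, 0, 0]},
    {"gripper": 0.2, "xyz": [0, 0, 0], "rot": [0, 0, 0]},
  ],
)

```text
time: 5.75
eef_pos: [0.5686, 0.2519, 0.268]
tool_rot: [-0.0, -0.186, 0.982, -0.001]
force: [0.0, -0.6, -3.1]
finger_gap: 0.406
```

```bash
python3 - <<'E'
from h import *
go([.5,-.25,.45],np.radians(60))
E
```

```text
t 5.75 pos [0.5686 0.2519 0.268 ] shift [ 247.8 -442.1 -181.4] rot [-0.001 -0.001 -0.672] F [ 0.03 -0.61 -3.08] gap 0.406
```

Request:
play_rows(
  plan=[
    {"gripper": 0.2, "xyz": [13, -16, -16], "rot": [0, 0, 0]},
    {"gripper": 0.2, "xyz": [26, -32, -16], "rot": [0, 0, 0]},
    {"gripper": 0.2, "xyz": [26, -32, -16], "rot": [0, 0, 0]},
    {"gripper": 0.2, "xyz": [26, -32, -16], "rot": [0, 0, 0]},
    {"gripper": 0.2, "xyz": [26, -32, -16], "rot": [0, 0, 0]},
    {"gripper": 0.2, "xyz": [26, -32, -16], "rot": [0, 0, 0]},
    {"gripper": 0.2, "xyz": [26, -32, -16], "rot": [0, 0, 0]},
    {"gripper": 0.2, "xyz": [26, -32, -16], "rot": [0, 0, 0]},
  ],
)

```text
time: 6.55
eef_pos: [0.4741, -0.0437, 0.3962]
tool_rot: [-0.0, -0.187, 0.982, 0.001]
force: [1.3, -1.7, -3.2]
finger_gap: 0.405
```

Request:
play_rows(
  plan=[
    {"gripper": 0.2, "xyz": [26, -32, -16], "rot": [0, 0, 0]},
    {"gripper": 0.2, "xyz": [26, -32, -16], "rot": [0, 0, 0]},
    {"gripper": 0.2, "xyz": [26, -32, -16], "rot": [0, 0, 0]},
    {"gripper": 0.2, "xyz": [26, -32, -16], "rot": [0, 0, 0]},
    {"gripper": 0.2, "xyz": [26, -32, -16], "rot": [0, 0, 0]},
    {"gripper": 0.2, "xyz": [26, -32, -16], "rot": [0, 0, 0]},
    {"gripper": 0.2, "xyz": [26, -32, 0], "rot": [0, 0, 0]},
  ],
)

```text
time: 7.25
eef_pos: [0.3876, -0.3189, 0.4931]
tool_rot: [0.002, -0.186, 0.982, -0.0]
force: [0.6, -0.1, -3.7]
finger_gap: 0.407
```

```bash
python3 - <<'E'
from h import *
go([.38,-.34,.5],np.radians(59)); print(monitor.observe()["q"])
E
```

```text
t 7.25 pos [ 0.3876 -0.3189  0.4931] shift [ 14.7 -16.9  -6.9] rot [-0.002  0.003 -0.655] F [ 0.61 -0.13 -3.69] gap 0.407
[ 0.93838971  0.35229044 -0.5022729   1.60739853  0.17522813  1.22421509
  2.3485431 ]
```

Request:
play_rows(
  plan=[
    {"gripper": 0.2, "xyz": [0, 0, 0], "rot": [0, 0, -0.1]},
    {"gripper": 0.2, "xyz": [0, 0, 0], "rot": [0, 0, -0.1]},
    {"gripper": 0.2, "xyz": [0, 0, 0], "rot": [0, 0, 0]},
    {"gripper": 0.2, "xyz": [0, 0, 0], "rot": [0, 0, 0]},
    {"gripper": 0.2, "xyz": [0, 0, 0], "rot": [0, 0, 0]},
    {"gripper": 0.2, "xyz": [0, 0, 0], "rot": [0, 0, 0]},
    {"gripper": 0.2, "xyz": [0, 0, 0], "rot": [0, 0, 0]},
    {"gripper": 0.2, "xyz": [0, 0, 0], "rot": [0, 0, 0]},
  ],
)

```text
time: 8.05
eef_pos: [0.3881, -0.317, 0.4926]
tool_rot: [0.002, -0.284, 0.959, 0.0]
force: [-0.6, 0.4, -4.3]
finger_gap: 0.404
```

```bash
python3 - <<'E'
from h import *
s=monitor.observe(); M=rot().as_matrix(); print(s["eef_pos"],M.round(3),s["q"][6],s["time"])
gx,gy,gz=-M[:,0],M[:,1],-M[:,2]; C=np.array(s["eef_pos"])-gz*(.0453+.0035+.060)   # dial centre guess
acc=[]
for i in range(5):
    im,d=vision.read_camera("scene"); acc.append(im.astype(float))
    for t in("pointer_tip","mark_tab","gauge_grip","gauge_shoe","gauge"):
        r=nets.mark_of("scene",t)
        if r:
            w=world("scene",r[0]["at"])-C; print(t,round(r[0]["conf"],2),"gauge xyz mm",(np.array([gx@w,gy@w,gz@w])*1000).round(1),"ang",np.degrees(np.arctan2(gy@w,-gz@w)).round(1))
im=np.mean(acc,0).astype(np.uint8); cv2.imwrite("pics/avg.png",im[:,:,::-1]); np.savez("insp.npz",im=im,d=d,M=M,C=C)
# fronto-parallel rectified view of dial plane, 8 px/mm, 100x100mm, face at -4mm
g=np.arange(-50,50,1/6.); Y,Z=np.meshgrid(-g,-g)  # gauge +y to left
W=C+np.outer(Y.ravel()/1e3,gy)+np.outer(Z.ravel()/1e3,gz)-.004*gx
uv=proj("scene",W).reshape(*Y.shape,2).astype(np.float32)
r=cv2.remap(im,uv[...,0],uv[...,1],cv2.INTER_CUBIC); cv2.imwrite("pics/rect.png",r[:,:,::-1])
E
```

```text
[ 0.38811602 -0.31700023  0.49260117] [[-0.839 -0.544  0.003]
 [-0.544  0.839  0.001]
 [-0.003 -0.001 -1.   ]] 2.525171423058319 8.05
pointer_tip 0.7 gauge xyz mm [ -8.   -0.3 -36.4] ang -0.4
mark_tab 0.56 gauge xyz mm [ -1.2   9.2 -38.1] ang 13.6
gauge_grip 0.75 gauge xyz mm [ 511.2  179.7 -386.1] ang 25.0
gauge_shoe 0.72 gauge xyz mm [ -1.1  -0.1 -60.6] ang -0.1
gauge 0.8 gauge xyz mm [ -1.    0.9 -59.5] ang 0.9
pointer_tip 0.74 gauge xyz mm [ -6.9   1.3 -38.3] ang 2.0
mark_tab 0.42 gauge xyz mm [ -4.6  10.3 -38.7] ang 14.9
gauge_grip 0.58 gauge xyz mm [-1.  -4.4 61.1] ang -175.9
gauge_shoe 0.84 gauge xyz mm [ -2.1   1.3 -61.9] ang 1.2
pointer_tip 0.53 gauge xyz mm [-10.1   3.4 -34.1] ang 5.7
mark_tab 0.46 gauge xyz mm [ -5.5   7.5 -38. ] ang 11.1
gauge_grip 0.89 gauge xyz mm [ 1.  -0.2 60.6] ang -179.8
gauge_shoe 0.59 gauge xyz mm [  0.7   4.6 -59.4] ang 4.4
gauge 0.84 gauge xyz mm [  0.9   2.  -57.3] ang 2.0
pointer_tip 0.69 gauge xyz mm [ -9.    0.1 -38. ] ang 0.2
mark_tab 0.58 gauge xyz mm [ -6.2   6.9 -39.1] ang 10.1
gauge_grip 0.95 gauge xyz mm [ 0.6  3.2 58.3] ang 176.9
gauge_shoe 0.57 gauge xyz mm [ -0.5  -2.1 -64. ] ang -1.9
gauge 0.94 gauge xyz mm [ -1.5   2.3 -57.8] ang 2.3
pointer_tip 0.46 gauge xyz mm [ -7.5   1.9 -37.6] ang 2.9
mark_tab 0.42 gauge xyz mm [ -4.8   7.3 -40.6] ang 10.2
gauge_grip 0.91 gauge xyz mm [-0.9 -1.8 59.2] ang -178.3
gauge_shoe 0.94 gauge xyz mm [ -2.7   0.3 -62.7] ang 0.3
gauge 0.87 gauge xyz mm [ -0.7  -1.2 -58.1] ang -1.2
```

View pics/rect.png

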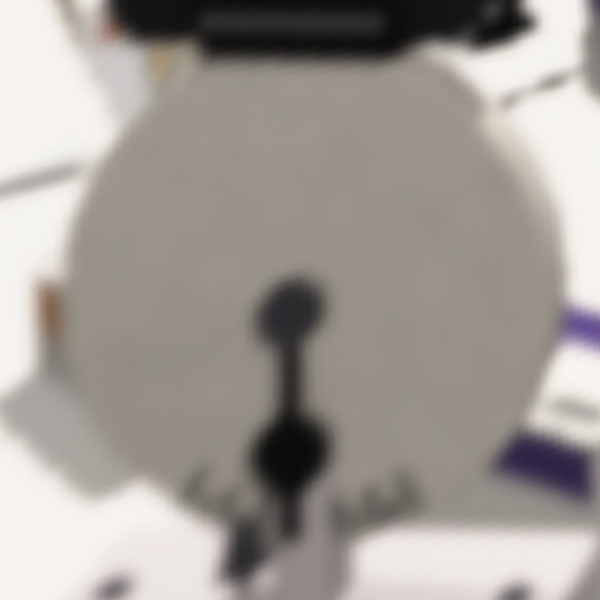

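The rectified dial is centred at about (302,303). The hinge is at (293,310), the pointer hangs plumb to about (290,532), and the dark tab is near (241,550), or roughly 13°. To cut parallax I'll move to a more frontal spot, lean a trial 13° and compare pointer and tab directly.

Request:
play_rows(
  plan=[
    {"gripper": 0.2, "xyz": [-7, -45, 0], "rot": [0, 0, 0]},
    {"gripper": 0.2, "xyz": [-7, -45, 0], "rot": [0, 0, 0]},
    {"gripper": 0.2, "xyz": [-7, -45, 0], "rot": [0, 0, 0]},
    {"gripper": 0.2, "xyz": [0, 0, 0], "rot": [0.08, 0, 0]},
    {"gripper": 0.2, "xyz": [0, 0, 0], "rot": [0.08, 0, 0]},
    {"gripper": 0.2, "xyz": [0, 0, 0], "rot": [0.067, 0, 0]},
    {"gripper": 0.2, "xyz": [0, 0, 0], "rot": [0, 0, 0]},
    {"gripper": 0.2, "xyz": [0, 0, 0], "rot": [0, 0, 0]},
  ],
)

```text
time: 10.35
eef_pos: [0.4788, -0.4188, 0.4927]
tool_rot: [0.033, -0.282, 0.953, -0.108]
force: [-0.1, -0.1, -3.7]
finger_gap: 0.4
```

Request:
play_rows(
  plan=[
    {"gripper": 0.2, "xyz": [0, 0, 0], "rot": [0, 0, 0]},
    {"gripper": 0.2, "xyz": [0, 0, 0], "rot": [0, 0, 0]},
    {"gripper": 0.2, "xyz": [0, 0, 0], "rot": [0, 0, 0]},
    {"gripper": 0.2, "xyz": [0, 0, 0], "rot": [0, 0, 0]},
    {"gripper": 0.2, "xyz": [0, 0, 0], "rot": [0, 0, 0]},
    {"gripper": 0.2, "xyz": [0, 0, 0], "rot": [0, 0, 0]},
    {"gripper": 0.2, "xyz": [0, 0, 0], "rot": [0, 0, 0]},
    {"gripper": 0.2, "xyz": [0, 0, 0], "rot": [0, 0, 0]},
  ],
)

```text
time: 11.15
eef_pos: [0.4791, -0.4189, 0.4927]
tool_rot: [0.034, -0.282, 0.953, -0.108]
force: [-0.4, 0.2, -2.4]
finger_gap: 0.403
```

```bash
python3 - <<'E'
from h import *
s=monitor.observe(); M=rot().as_matrix(); print(s["eef_pos"],M.round(3),s["q"][6],s["time"])
gx,gy,gz=-M[:,0],M[:,1],-M[:,2]; C=np.array(s["eef_pos"])-gz*(.0453+.0035+.060)
print("lean",np.degrees(np.arctan2(gz@np.cross([0,0,1],gx),gz[2])) , np.degrees(np.arcsin(-gy[2])),"uv",proj("scene",C))
cam=np.linalg.inv(T("scene"))[:3,3]-C; print("cam in gauge",gx@cam,gy@cam,gz@cam)
acc=[]
for i in range(6):
    im,d=vision.read_camera("scene"); acc.append(im.astype(float))
    for t in("pointer_tip","mark_tab"):
        r=nets.mark_of("scene",t)
        if r:
            w=world("scene",r[0]["at"])-C; print(t,round(r[0]["conf"],2),(np.array([gx@w,gy@w,gz@w])*1000).round(1),"ang",np.degrees(np.arctan2(gy@w,-gz@w)).round(1))
im=np.mean(acc,0).astype(np.uint8); np.savez("insp2.npz",im=im,M=M,C=C)
def rect(y0,y1,z0,z1,k):
    Y,Z=np.meshgrid(np.arange(y1,y0,-1/k),np.arange(z1,z0,-1/k))
    W=C+np.outer(Y.ravel()/1e3,gy)+np.outer(Z.ravel()/1e3,gz)-.004*gx
    uv=proj("scene",W).reshape(*Y.shape,2).astype(np.float32)
    return cv2.remap(im,uv[...,0],uv[...,1],cv2.INTER_CUBIC)
cv2.imwrite("pics/rect2.png",np.hstack([rect(-45,45,-60,50,5),rect(-8,27,-56,0,9.82)[:550]])[:,:,::-1])
E
```

```text
[ 0.47910329 -0.4189481   0.49272353] [[-0.839 -0.529  0.125]
 [-0.544  0.818 -0.188]
 [-0.003 -0.226 -0.974]] 2.487409317231186 11.15
lean 13.035975936463707 13.035917204851351 uv [[424.66037 206.51443]]
cam in gauge -0.4684125242598522 -0.1249611932570378 0.23454231190559816
pointer_tip 0.69 [ -7.9   9.4 -33.5] ang 15.7
mark_tab 0.54 [ -5.7   5.6 -39.1] ang 8.2
pointer_tip 0.61 [ -9.5  11.2 -39.3] ang 15.9
mark_tab 0.48 [ -4.8   7.8 -41.3] ang 10.6
pointer_tip 0.51 [ -6.2   8.2 -34.7] ang 13.3
mark_tab 0.37 [ -5.6  11.2 -39.6] ang 15.8
pointer_tip 0.6 [ -8.3   9.1 -37. ] ang 13.7
mark_tab 0.39 [ -5.4   9.5 -38. ] ang 14.0
pointer_tip 0.69 [ -6.9   9.8 -38.7] ang 14.1
mark_tab 0.46 [ -4.9  10.1 -39.1] ang 14.5
pointer_tip 0.55 [ -7.7  10.2 -36.4] ang 15.6
mark_tab 0.54 [ -4.7   8.5 -36.1] ang 13.3
```

View pics/rect2.png

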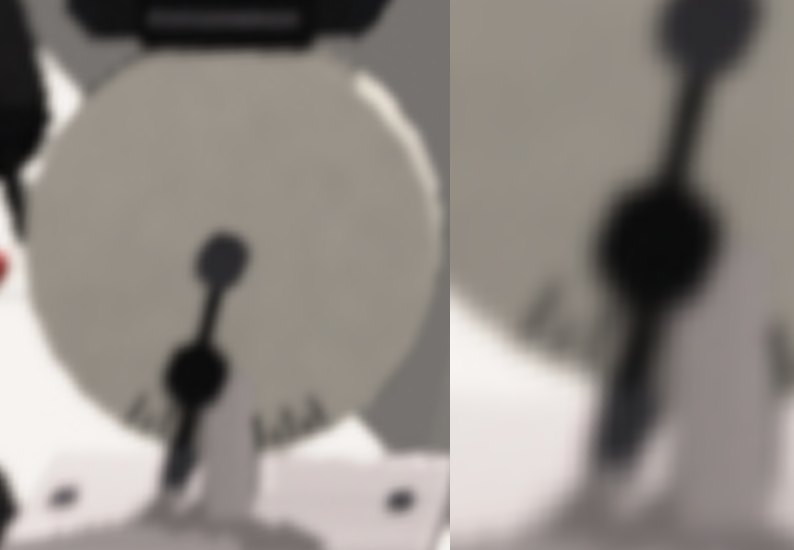

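The pointer (hinge (222,260), bob (196,372) in the left panel) now runs almost onto the tab at (180,455). I'll quantify the residual from both views, allowing for parallax.

```bash
cat > meas.py <<'E'
from h import *
def rows(f, lean, y0=-8,y1=30):
    D=np.load(f); im,M,C=D["im"],D["M"],D["C"]; gx,gy,gz=-M[:,0],M[:,1],-M[:,2]
    y=np.arange(y0,y1,.1); z=np.arange(8,-52,-.5); Y,Z=np.meshgrid(y,z)
    uv=proj("scene",C+np.outer(Y.ravel()/1e3,gy)+np.outer(Z.ravel()/1e3,gz)-.004*gx).reshape(*Y.shape,2).astype(np.float32)
    g=cv2.remap(im,uv[...,0],uv[...,1],cv2.INTER_CUBIC).astype(float).mean(2)
    cam=np.linalg.inv(T("scene"))[:3,3]-C; print(f,"parallax y,z per mm",-(gy@cam)/-(gx@cam),-(gz@cam)/-(gx@cam))
    for i in range(0,len(z),3):
        w=np.clip(95-g[i],0,None)
        if w.sum()>20: print(z[i],"cent",round((w*y).sum()/w.sum(),2),"edges",y[w>0].min().round(1),y[w>0].max().round(1),"min",g[i].min().round(),y[g[i].argmin()].round(1))
rows("insp.npz",0,-5,16); rows("insp2.npz",13,-5,18)
E
python3 meas.py
```

```text
insp.npz parallax y,z per mm 0.5107041143315068 -0.5795643311407239
2.0 cent 0.88 edges -2.8 4.3 min 59.0 0.7
0.5 cent 1.02 edges -3.7 5.6 min 45.0 1.0
-1.0 cent 1.32 edges -3.9 6.6 min 43.0 -0.0
-2.5 cent 1.68 edges -3.7 7.2 min 43.0 0.1
-4.0 cent 2.04 edges -3.1 7.2 min 43.0 1.0
-5.5 cent 2.37 edges -2.0 6.8 min 45.0 1.4
-7.0 cent 2.25 edges -0.8 5.9 min 48.0 1.6
-8.5 cent 1.84 edges -0.5 4.5 min 48.0 1.6
-10.0 cent 1.68 edges -0.5 3.9 min 47.0 1.5
-11.5 cent 1.6 edges -0.6 3.7 min 46.0 1.4
-13.0 cent 1.57 edges -0.6 3.7 min 46.0 1.5
-14.5 cent 1.59 edges -0.6 3.8 min 46.0 1.4
-16.0 cent 1.63 edges -0.7 3.9 min 45.0 1.5
-17.5 cent 1.63 edges -0.9 4.1 min 41.0 1.5
-19.0 cent 1.49 edges -2.2 4.6 min 30.0 1.7
-20.5 cent 1.17 edges -3.9 5.7 min 18.0 2.0
-22.0 cent 1.17 edges -4.9 7.0 min 13.0 1.7
-23.5 cent 1.38 edges -5.0 8.0 min 12.0 0.3
-25.0 cent 1.61 edges -5.0 8.5 min 12.0 3.4
-26.5 cent 1.8 edges -5.0 8.8 min 12.0 3.4
-28.0 cent 2.02 edges -4.4 8.5 min 12.0 0.2
-29.5 cent 2.26 edges -3.3 8.1 min 12.0 1.3
-31.0 cent 2.42 edges -2.0 7.2 min 18.0 1.8
-32.5 cent 2.52 edges -0.9 6.5 
[... 1270 characters left out ...]
t 5.87 edges -0.8 12.6 min 12.0 2.4
-26.5 cent 6.09 edges -0.4 12.7 min 11.0 3.4
-28.0 cent 6.22 edges 0.2 12.3 min 12.0 7.2
-29.5 cent 6.34 edges 1.0 11.8 min 14.0 6.3
-31.0 cent 6.81 edges 2.2 11.3 min 19.0 6.8
-32.5 cent 7.31 edges 3.8 11.4 min 26.0 7.1
-34.0 cent 7.49 edges 4.5 11.4 min 26.0 7.4
-35.5 cent 7.74 edges 4.8 11.0 min 25.0 7.7
-37.0 cent 8.13 edges 5.2 11.2 min 25.0 8.1
-38.5 cent 8.39 edges 5.4 11.1 min 28.0 8.5
-40.0 cent 8.46 edges 5.4 11.1 min 35.0 8.7
-41.5 cent 8.58 edges 5.6 11.3 min 42.0 8.6
-43.0 cent 9.01 edges 6.2 11.6 min 43.0 8.8
-44.5 cent 9.59 edges 7.2 11.9 min 44.0 9.8
-46.0 cent 10.03 edges 8.0 12.0 min 54.0 10.1
-47.5 cent 10.46 edges 9.2 11.8 min 85.0 10.2
```

Solving both views together puts the tab at about 12.2°: pointer line against tab centre is 0.9° short of the 13.0° trial. The plan is to return upright, go above the crest, set the gauge down square, then lean 12.2°.

Request:
play_rows(
  plan=[
    {"gripper": 0.2, "xyz": [0, 0, 0], "rot": [-0.08, 0, 0]},
    {"gripper": 0.2, "xyz": [0, 0, 0], "rot": [-0.08, 0, 0]},
    {"gripper": 0.2, "xyz": [0, 0, 0], "rot": [-0.067, 0, 0]},
    {"gripper": 0.2, "xyz": [-28, 31, 0], "rot": [0, 0, 0]},
    {"gripper": 0.2, "xyz": [-28, 31, 15], "rot": [0, 0, 0]},
    {"gripper": 0.2, "xyz": [-28, 31, 15], "rot": [0, 0, 0]},
    {"gripper": 0.2, "xyz": [-28, 31, 15], "rot": [0, 0, 0]},
    {"gripper": 0.2, "xyz": [-28, 31, 15], "rot": [0, 0, 0]},
  ],
)

```text
time: 12.85
eef_pos: [0.5127, -0.2113, 0.4329]
tool_rot: [0.002, -0.283, 0.959, -0.0]
force: [1.2, -0.2, -3.0]
finger_gap: 0.406
```

Request:
play_rows(
  plan=[
    {"gripper": 0.2, "xyz": [-28, 31, 15], "rot": [0, 0, 0]},
    {"gripper": 0.2, "xyz": [-28, 31, 15], "rot": [0, 0, 0]},
    {"gripper": 0.2, "xyz": [-28, 31, 15], "rot": [0, 0, 0]},
    {"gripper": 0.2, "xyz": [-28, 31, 15], "rot": [0, 0, 0]},
    {"gripper": 0.2, "xyz": [-28, 31, 15], "rot": [0, 0, 0]},
    {"gripper": 0.2, "xyz": [0, 0, 0], "rot": [0, 0, 0.14]},
    {"gripper": 0.2, "xyz": [0, 0, 0], "rot": [0, 0, 0.14]},
    {"gripper": 0.2, "xyz": [0, 0, 0], "rot": [0, 0, 0.14]},
  ],
)

```text
time: 13.65
eef_pos: [0.5463, -0.0059, 0.3585]
tool_rot: [0.002, -0.075, 0.997, 0.0]
force: [-0.7, -1.1, -3.7]
finger_gap: 0.404
```

Request:
play_rows(
  plan=[
    {"gripper": 0.2, "xyz": [0, 0, 0], "rot": [0, 0, 0.14]},
    {"gripper": 0.2, "xyz": [0, 0, 0], "rot": [0, 0, 0.124]},
    {"gripper": 0.2, "xyz": [0, 0, 0], "rot": [0, 0, 0]},
    {"gripper": 0.2, "xyz": [0, 0, 0], "rot": [0, 0, 0]},
    {"gripper": 0.2, "xyz": [0, 0, 0], "rot": [0, 0, 0]},
  ],
)

```text
time: 14.15
eef_pos: [0.5459, -0.0064, 0.3584]
tool_rot: [0.002, 0.053, 0.999, 0.001]
force: [0.5, 0.4, -3.6]
finger_gap: 0.405
```

```bash
python3 - <<'E'
from h import *
go([.546,.0365,.26],np.radians(-6.2))
E
```

```text
t 14.15 pos [ 0.5459 -0.0064  0.3584] shift [ 4.8 42.5 98.5] rot [0.002 0.003 0.002] F [ 0.49  0.38 -3.65] gap 0.405
```

Request:
play_rows(
  plan=[
    {"gripper": 0.2, "xyz": [5, 42.5, 10], "rot": [0.002, 0.003, 0.002]},
    {"gripper": 0.2, "xyz": [0, 0, 40], "rot": [0, 0, 0]},
    {"gripper": 0.2, "xyz": [0, 0, 40], "rot": [0, 0, 0]},
    {"gripper": 0.2, "xyz": [0, 0, 16], "rot": [0, 0, 0]},
    {"gripper": 0.2, "xyz": [0, 0, 0], "rot": [0, 0, 0]},
    {"gripper": 0.2, "xyz": [0, 0, 0], "rot": [0, 0, 0]},
  ],
)

```text
time: 14.75
eef_pos: [0.5461, 0.0365, 0.2529]
tool_rot: [0.0, 0.055, 0.998, 0.0]
force: [0.4, 0.3, -3.0]
finger_gap: 0.406
```

```bash
python3 - <<'E'
from h import *
go([.546,.0365,.23],np.radians(-6.2))
M=rot().as_matrix(); p=np.array(monitor.observe()["eef_pos"])
gx,gy=-M[:,0],M[:,1]
for c in("scene","top"):
  for i in range(4):
    im,d=vision.read_camera(c)
    for t in("gauge_shoe","gauge_grip","stud_crest","stud"):
        r=nets.mark_of(c,t)
        if r and r[0]["conf"]>.4: w=world(c,r[0]["at"])-p; print(c,t,round(r[0]["conf"],2),(np.array([gx@w,gy@w,w[2]])*1000).round(1))
  if c=="scene":
    P=cloud(c,d,d>0); q=proj(c,[.546,.0365,.1])[0].astype(int)
    a=im[q[1]-75:q[1]+75,q[0]-100:q[0]+100,::-1]; cv2.imwrite("pics/c4.png",cv2.resize(a,(800,600),interpolation=2))
    L=(P-p)@np.c_[gx,gy,[0,0,1]]*1000
    D=L[(abs(L[:,0])<15)&(abs(L[:,1])<45)&(L[:,2]<-75)&(L[:,2]>-150)]
    _,s,v=np.linalg.svd(D-D.mean(0)); print("dial",len(D),D.mean(0).round(1),v[2].round(3),s.round(1))
E
```

```text
t 14.75 pos [0.5461 0.0365 0.2529] shift [ 0.1 -0.  22.9] rot [ 0.     0.001 -0.002] F [ 0.44  0.33 -2.98] gap 0.406
scene gauge_shoe 0.73 [   1.1   -0.5 -172.1]
scene stud_crest 0.96 [   1.8    2.7 -192.7]
scene stud 0.72 [   2.3    0.7 -255.3]
scene gauge_shoe 0.6 [   1.1    1.1 -168. ]
scene gauge_grip 0.61 [ -2.1   1.  -50.1]
scene stud_crest 0.58 [   3.2    5.2 -196.3]
scene stud 0.74 [   0.6    0.4 -254.2]
scene gauge_shoe 0.58 [   1.4    2.7 -170.9]
scene gauge_grip 0.6 [  1.   -2.  -54.9]
scene stud_crest 0.89 [   0.6    2.1 -194.8]
scene stud 0.57 [   2.8   -1.1 -255.6]
scene gauge_shoe 0.64 [   0.5    2.3 -171.2]
scene gauge_grip 0.95 [ -2.2  -0.8 -49.1]
scene stud_crest 0.9 [   0.2    3.5 -193.3]
scene stud 0.87 [ 3.000e+00 -1.000e-01 -2.556e+02]
dial 423 [  -5.3   -9.9 -107.6] [ 0.998  0.041 -0.042] [469.5 391.1  45.5]
top gauge_shoe 0.64 [   0.6    0.8 -171.2]
top gauge_grip 0.63 [   1.4   -0.8 -252.5]
top stud_crest 0.56 [   1.4    0.7 -191.3]
top stud 0.61 [   1.5   -5.2 -253.3]
top gauge_grip 0.41 [ -1.3   0.6 -53.2]
top stud_crest 0.66 [   3.6    1.7 -193.3]
top stud 0.78 [   3.2   -4.9 -252.3]
top gauge_shoe 0.62 [  -1.5    2.3 -170.6]
top stud_crest 0.79 [  -0.6   -0.8 -189.7]
top stud 0.63 [   2.6   -4.4 -251.9]
top gauge_grip 0.62 [  0.5  -1.7 -53.5]
top stud_crest 0.83 [   2.2   -2.3 -190.6]
top stud 0.54 [   3.6   -5.2 -250.9]
```

View pics/c4.png

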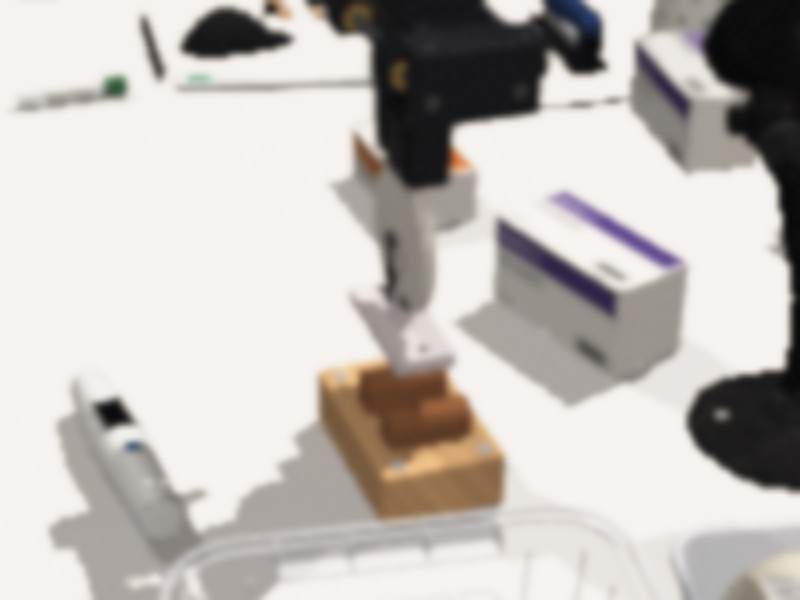

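The crop shows the shoe (400,330) directly above the taller back ridge (400,385). Networks put the crest within about 1 mm of the shoe centre. I'll descend now.

Request:
play_rows(
  plan=[
    {"gripper": 0.2, "xyz": [-1, 0, 9], "rot": [0, 0, 0]},
    {"gripper": 0.2, "xyz": [0, 0, 8], "rot": [0, 0, 0]},
    {"gripper": 0.2, "xyz": [0, 0, 2], "rot": [0, 0, 0]},
    {"gripper": 0.2, "xyz": [0, 0, 0], "rot": [0, 0, 0]},
    {"gripper": 0.2, "xyz": [0, 0, 0], "rot": [0, 0, 0]},
  ],
)

```text
time: 17.25
eef_pos: [0.5464, 0.0363, 0.2333]
tool_rot: [-0.0, 0.055, 0.998, -0.0]
force: [0.3, 0.1, -3.6]
finger_gap: 0.402
```

Request:
play_rows(
  plan=[
    {"gripper": 0.2, "xyz": [0, 0, 1], "rot": [0, 0, 0]},
    {"gripper": 0.2, "xyz": [0, 0, 0], "rot": [0, 0, 0]},
  ],
)

```text
time: 17.45
eef_pos: [0.5465, 0.0363, 0.2325]
tool_rot: [-0.0, 0.055, 0.998, -0.0]
force: [-0.1, 1.4, -2.9]
finger_gap: 0.406
```

Request:
play_rows(
  plan=[
    {"gripper": 0.2, "xyz": [0, 0, 1], "rot": [0, 0, 0]},
    {"gripper": 0.2, "xyz": [0, 0, 0], "rot": [0, 0, 0]},
  ],
)

```text
time: 17.65
eef_pos: [0.5464, 0.0362, 0.2314]
tool_rot: [-0.0, 0.055, 0.998, -0.0]
force: [-0.2, -0.5, -3.5]
finger_gap: 0.403
```

Request:
play_rows(
  plan=[
    {"gripper": 0.2, "xyz": [0, 0, 1], "rot": [0, 0, 0]},
    {"gripper": 0.2, "xyz": [0, 0, 0], "rot": [0, 0, 0]},
  ],
)

```text
time: 17.85
eef_pos: [0.5464, 0.0362, 0.2303]
tool_rot: [-0.0, 0.055, 0.998, -0.0]
force: [0.1, -0.2, -3.5]
finger_gap: 0.405
```

Request:
play_rows(
  plan=[
    {"gripper": 0.2, "xyz": [0, 0, 0.5], "rot": [0, 0, 0]},
    {"gripper": 0.2, "xyz": [0, 0, 0], "rot": [0, 0, 0]},
  ],
)

```text
time: 18.05
eef_pos: [0.5465, 0.0363, 0.23]
tool_rot: [-0.0, 0.055, 0.998, -0.0]
force: [0.3, 0.8, -1.0]
finger_gap: 0.405
```

Request:
play_rows(
  plan=[
    {"gripper": 0.2, "xyz": [0, 0, 0.4], "rot": [0, 0, 0]},
    {"gripper": 0.2, "xyz": [0, 0, 0], "rot": [0, 0, 0]},
    {"gripper": 0.2, "xyz": [0, 0, 0], "rot": [0, 0, 0]},
    {"gripper": 0.2, "xyz": [0, 0, 0], "rot": [0, 0, 0]},
    {"gripper": 0.2, "xyz": [0, 0, 0], "rot": [0, 0, 0]},
  ],
)

```text
time: 18.55
eef_pos: [0.5466, 0.0363, 0.2299]
tool_rot: [0.0, 0.055, 0.998, -0.0]
force: [-1.5, 0.1, 4.7]
finger_gap: 0.406
```

```bash
python3 - <<'E'
from h import *
for i in range(6):
    s=monitor.observe(); print(np.round(s["force"],2),np.round(s["torque"],2),np.round(s["eef_pos"],4)); vision.read_camera("top")
E
```

```text
[-1.47  0.11  4.66] [-0.15  0.3   0.01] [0.5466 0.0363 0.2299]
[-0.92 -0.81  5.38] [-0.06  0.34  0.  ] [0.5466 0.0363 0.2299]
[-1.67 -0.53  6.37] [-0.11  0.31  0.01] [0.5466 0.0363 0.2299]
[-1.5  -0.84  5.19] [-0.05  0.3  -0.02] [0.5466 0.0362 0.2299]
[-0.76 -0.2   6.24] [-0.15  0.34 -0.  ] [0.5466 0.0363 0.2299]
[-0.19 -0.73  5.58] [-0.11  0.35  0.03] [0.5466 0.0363 0.2299]
```

The gauge rests upright on the ridge with contact at TCP z 0.230, as predicted. Now I'll ease off slightly and rock in small steps about the shoe centre, watching the force.

Request:
play_rows(
  plan=[
    {"gripper": 0.2, "xyz": [0, 0, -0.2], "rot": [0, 0, 0]},
    {"gripper": 0.2, "xyz": [0, 4.5, 0], "rot": [0.0265, 0, 0]},
    {"gripper": 0.2, "xyz": [0, 4.5, 0], "rot": [0.0265, 0, 0]},
    {"gripper": 0.2, "xyz": [0, 0, 0], "rot": [0, 0, 0]},
    {"gripper": 0.2, "xyz": [0, 0, 0], "rot": [0, 0, 0]},
  ],
)

```text
time: 19.35
eef_pos: [0.5477, 0.0458, 0.2297]
tool_rot: [-0.001, 0.055, 0.998, -0.026]
force: [-1.0, 0.9, 4.5]
finger_gap: 0.403
```

```bash
cat > st.py <<'E'
from h import *
F=[]
for i in range(4): s=monitor.observe(); F.append(np.r_[s["force"],s["torque"]]); vision.read_camera("top")
M=rot().as_matrix(); p=np.array(s["eef_pos"]); S=p+.170*M[:,2]
print("t",s["time"],"F",np.mean(F,0).round(2),"lean",np.degrees(np.arcsin(-M[2,1])).round(2),"pitch",np.degrees(np.arcsin(M[2,0])).round(2),"yaw",np.degrees(np.arctan2(M[0,1],M[1,1])).round(2),"shoe",S.round(4))
E
python3 st.py
```

```text
t 19.5 F [-0.57  1.46  4.36  0.5   0.09  0.01] lean 2.97 pitch -0.03 yaw 6.35 shoe [0.5468 0.0369 0.06  ]
```

Request:
play_rows(
  plan=[
    {"gripper": 0.2, "xyz": [0, 4.5, -0.05], "rot": [0.0265, 0, 0]},
    {"gripper": 0.2, "xyz": [0, 4.5, -0.05], "rot": [0.0265, 0, 0]},
    {"gripper": 0.2, "xyz": [0, 4.5, -0.05], "rot": [0.0265, 0, 0]},
    {"gripper": 0.2, "xyz": [0, 0, 0], "rot": [0, 0, 0]},
    {"gripper": 0.2, "xyz": [0, 0, 0], "rot": [0, 0, 0]},
  ],
)

```text
time: 20.05
eef_pos: [0.5492, 0.059, 0.2286]
tool_rot: [-0.003, 0.055, 0.996, -0.065]
force: [-0.1, 2.3, 2.6]
finger_gap: 0.408
```

```bash
python3 st.py
```

```text
t 20.2 F [-0.09  2.9   1.98  0.94 -0.08  0.01] lean 7.52 pitch -0.01 yaw 6.36 shoe [0.5466 0.0368 0.0601]
```

Request:
play_rows(
  plan=[
    {"gripper": 0.2, "xyz": [0, 4.65, -0.02], "rot": [0.027, 0, 0]},
    {"gripper": 0.2, "xyz": [0, 4.65, -0.02], "rot": [0.027, 0, 0]},
    {"gripper": 0.2, "xyz": [0, 4.65, -0.02], "rot": [0.027, 0, 0]},
    {"gripper": 0.2, "xyz": [0, 0, 0], "rot": [0, 0, 0]},
    {"gripper": 0.2, "xyz": [0, 0, 0], "rot": [0, 0, 0]},
  ],
)

```text
time: 20.75
eef_pos: [0.5505, 0.0724, 0.2265]
tool_rot: [-0.006, 0.055, 0.993, -0.106]
force: [0.1, 2.6, 3.2]
finger_gap: 0.403
```

```bash
python3 st.py
```

```text
t 20.9 F [ 0.67  2.56  3.2   0.77 -0.13  0.04] lean 12.21 pitch 0.01 yaw 6.37 shoe [0.5465 0.0365 0.0603]
```

Request:
play_rows(
  plan=[
    {"gripper": 0.2, "xyz": [0, 0, 0], "rot": [0, 0, 0]},
    {"gripper": 0.2, "xyz": [0, 0, 0], "rot": [0, 0, 0]},
    {"gripper": 0.2, "xyz": [0, 0, 0], "rot": [0, 0, 0]},
    {"gripper": 0.2, "xyz": [0, 0, 0], "rot": [0, 0, 0]},
    {"gripper": 0.2, "xyz": [0, 0, 0], "rot": [0, 0, 0]},
    {"gripper": 0.2, "xyz": [0, 0, 0], "rot": [0, 0, 0]},
  ],
)

```text
time: 21.55
eef_pos: [0.5505, 0.0724, 0.2265]
tool_rot: [-0.006, 0.055, 0.993, -0.107]
force: [0.1, 2.3, 2.9]
finger_gap: 0.407
```

```bash
python3 - <<'E'
from h import *
s=monitor.observe(); M=rot().as_matrix(); gx,gy,gz=-M[:,0],M[:,1],-M[:,2]; C=np.array(s["eef_pos"])-gz*.108
A={}; acc=[]
for i in range(10):
    im,d=vision.read_camera("scene"); acc.append(im.astype(float))
    for t in("pointer_tip","mark_tab","gauge_shoe","stud_crest"):
        r=nets.mark_of("scene",t)
        if r and r[0]["conf"]>.3:
            w=world("scene",r[0]["at"])-C; v=np.array([gx@w,gy@w,gz@w])*1000
            if np.linalg.norm(v)<90: A.setdefault(t,[]).append(v)
for t,v in A.items(): v=np.array(v); m=np.median(v,0); print(t,len(v),m.round(1),v.std(0).round(1),"ang",np.degrees(np.arctan2(m[1],-m[2])).round(1))
im=np.mean(acc,0).astype(np.uint8); np.savez("fin.npz",im=im,M=M,C=C)
q=proj("scene",C)[0].astype(int); a=im[q[1]-37:q[1]+53,q[0]-60:q[0]+60,::-1]; cv2.imwrite("pics/fin.png",cv2.resize(a,(800,600),interpolation=2))
s=monitor.observe(); print(s["time"],s["force"])
E
```

```text
gauge_shoe 10 [  1.5   2.8 -62.8] [1.6 1.3 1.8] ang 2.5
stud_crest 8 [  0.6   3.3 -64. ] [1.2 1.4 1.3] ang 3.0
pointer_tip 8 [ -6.5  10.2 -37.1] [1.6 1.2 1.1] ang 15.4
24.05 [0.57645018 2.41125669 2.47491076]
```

View pics/fin.png

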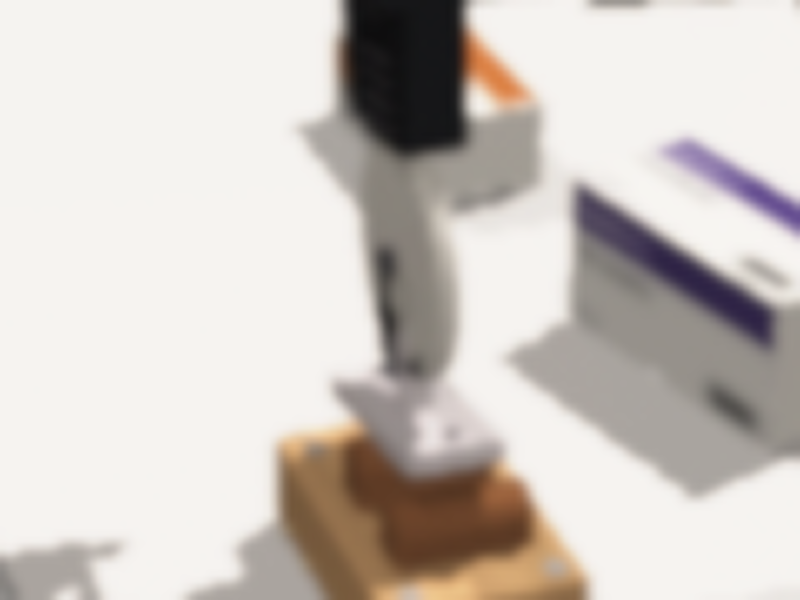

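The crop shows the shoe resting on the taller ridge at (410,450), leaning, with the pointer covering the tab. Shoe and crest agree within about 1 mm, and the contact force is steady and light. I'll hand in.

```bash
python3 -c "
from h import *
print(env.finish_job())"
```

```text
the job is handed in; nothing more can be done
None
```

I handed the job in at about 24 s. The gauge is still held and resting on the taller ridge, with its top leaning 12.2° to its +y side. No verdict was reported.

- **What I did:** I gripped the tab across its 36 mm width and held the gauge near the scene camera. From two views I put the tab at about 12.2° (±0.6° or so). I then set the gauge upright, square and centred on the taller ridge, with contact at the expected height, and rocked it about the shoe centre in small steps.
- **Checks that agreed:** The measured tool lean is 12.2° and steady. The networks put shoe and crest within about 1 mm of each other. Contact is about 6 N downward and about 2.5 N sideways.
- **Checks that were weak:** At the stud the dial is seen nearly edge-on, so I could not confirm the pointer on the tab directly. The networks no longer found the tab there, which fits the pointer covering it but does not prove it. The raw pointer-tip estimate came out at 15.4°, or about 11° after removing the offset seen on the shoe. Earlier, the networks' own in-hand estimates of the tab ran about 1–2° lower than mine once corrected for offset. The final angle therefore rests mainly on my in-hand measurement.

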